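# Mount the throwing gauge and set its pointer over the wheel

## Robot

A 6-joint arm with a two-finger parallel gripper is mounted at the origin on the work surface. World frame = base frame: x ahead of the robot, y to its left, z up, the work surface at z = 0. Lengths are in mm, angles in rad, forces in N, time in s.
With the tool pointing down it reaches from about 325 to 775 mm from the base axis. Payload 5.5 kg.
Tool frame: the origin (TCP) lies between the finger pads; the fingertips stand tip_reach ahead of it and the grasp point (between the pads) lies 8 mm behind it (tip_reach is the distance from the TCP to the fingertips, in mm); z points along the fingers, y is the line along which they close (so a half turn about z gives the same grasp; the last joint's range is limited). The gripper opens to 85 mm and grips with 20 to 120 N. Pads are 22 mm wide; open, the fingers measure 114 mm over their backs; the gripper's body (76 mm by 85 mm) begins 54 mm behind the grasp point. The pads swing forward as they close: fully open they stand 13 mm farther back than shut.
Start: joints at [-1.329, 0.091, 1.231, -0, 1.82, -0.057], TCP at [176.624, -573.429, 242.275] pointing down, gripper open.
Joint ranges: [-2.87, 2.87], [-0.86, 2.18], [0.17, 2.46], [-1.51, 4.65], [0.06, 2.69], [-2.65, 2.65]. Speed limits (rad/s): [2.57, 2.57, 3.01, 3.14, 3.14, 3.14].

## Interface

Orientations are given as a unit quaternion [w, x, y, z].
In Python, from bench import read_state, read_camera, camera_model, job_done, silhouettes, mark_of, tip_reach gives the robot as it stands.
- The arm moves only by the shell command python3 -m inch 'ROWS' [FORCE]. ROWS is JSON, a list of rows, each a list of 7 numbers: the shift along the tool's x, y, z in mm, then the turn, a rotation vector about the tool's x, y, z in rad, then the closure, from 0 (fully open) to 1 (shut). In form: [[tx, ty, tz, rx, ry, rz, jaw], ...]. A call has 1 to 12 rows; each row is the pose to reach, as a shift and turn from the pose commanded when the call began, along the tool's axes at that moment; what a row does not reach only later rows make up. A row lasts 1/12 s, in which the tool goes at most 41.7 mm and 7.16 degrees, less where a joint would pass 70% of its speed; a pose out of reach is approached as far as the arm can. A call with a gripper value outside its range is refused whole. The fingers move at their own pace and stop on an object; FORCE is the grip in N (left out, the last holds). Time passes only in rows, so rows that repeat a pose let the fingers close. It gives the time, the measured TCP pose, the force, the opening and the grip force at its end, in the units of the state.
- read_state(): the state, without advancing time (a new reading comes with each control period).
- read_camera(name): name is "scene" or "top"; returns the picture (400x640x3 uint8, blue, green, red); there is no depth.
- camera_model(name): a dict with "intrinsics" (3x3 intrinsics, pixels), "pose" (4x4, takes a point from camera to world coordinates). Camera axes: x right, y up, looking along -z (the intrinsics and any distortion apply to the point x, -y, -z); pixel columns grow to the right and rows downward; lengths in mm; the calibration is good to about 2 mm. A picture is of the moment at which its call begins. camera_model takes no time and is no camera call.
- job_done(): hands the job in; it is judged then, once.
Trained networks look in the newest picture that a camera, given by its name, has taken for a name from the list of things; names that differ only in an ending like _2 or _b are one class to them, and where a whole thing is asked for, a point or a joint stands for the part that bears it (a point fixed in the world has none). Each returns a list of dicts, best first, with "conf" (0 to 1); they miss things now and then, are a little off and sometimes report something else, mostly with a low value. They report only what shows in the picture. A call takes as long as a camera call. They do not tell look-alikes from the thing itself.
- silhouettes(name, camera): "mask" (400x640 bool, what is visible of it) and "box" ([left, top, width, height] in pixels, round what is visible of it).
- mark_of(name, camera): "pixel" ([row, column] in pixels: a listed point, or the origin of a listed thing).
The state is a dict: "time_s": time; "q": joint angles; "joint_velocities": joint speeds; "joint_efforts": joint torques, N m; "eef_pos": TCP position; "orientation": TCP orientation; "force": force on the tool from outside, world axes, zero at the start; "wrist_torque": the same for the moment, N m; "opening": finger opening in mm; "gripper_force": force on a finger pad.
Only numpy, scipy, OpenCV 4.12 (cv2) and the standard library are available. Lean on these libraries where they do the work, as an engineer would, in place of code of your own. Each camera call takes 0.05 s, during which the arm holds its last target. There are 200 camera calls.

## Task

Take the pointer gauge out of the wooden rack and thread its square shaft down through the square hole of the swivel hub on the post beside the turntable, gently feeling for the angle at which it fits, until its collar sits fully home on the hub. Then swing it, hub and all, until the pointer stands over the centre of the wheel, and let go. Do not force the shaft against the hub or the post, do not touch the bowl on the wheel, and leave the other things on the bench where they are.

Things in the scene. Friction and masses are not known exactly. Their poses are not given: they have to be found in the camera images.
- gauge_grip (a point): Centre of the wooden grip of the loose pointer gauge (135 to 235 g), the place to hold it. The grip is an upright square block 22 x 22 mm, 50 mm tall (25 mm above and below this point), its faces square to x and y. Under it is a steel collar 30 x 30 mm, 12 mm thick (25 to 37 mm below this point). z is up along the shaft, x along the pointer arm.
- gauge_tip (a point): Lower end of the short down-turned pin at the end of the pointer arm, a rod of 6 mm diameter that runs out of the collar along the gauge's +x, 31 mm below the grip's centre. The tip is 130 mm from the shaft's axis and 45 mm below the grip's centre; 8 mm below the hub's top when the gauge is seated.
- shaft_end (a point): Middle of the flat end of the gauge's square shaft, which points straight down from the collar: 14 x 14 mm, sides parallel to the grip's, 42 mm long, its last 4 mm bevelled to 11 x 11 mm. This point is 79 mm below the grip's centre. From it a round pilot, diameter 10 mm, goes 8 mm further down.
- rack: Fixed wooden block 90 x 80 mm, 55 mm tall, origin at the centre of its underside. The gauge stands upright in its central square hole (23 mm wide, 53 mm deep), collar resting on the block's top, and must be lifted at least 52 mm to come clear. The pointer arm overhangs the block along its +x.
- hub_mouth (a point): Centre of the mouth of the hub's square hole, on the hub's flat top, 90 mm above the bench. The hole goes through the hub (20 mm) and is open for 80 mm below this point: 15.2 mm square, so the full shaft enters only within about 4 degrees of the right angle, the round pilot at any angle. Seated, the grip's centre is 37 mm above this point. Axes: those of the fixed stand.
- stand: Fixed stand: steel foot, hollow post 46 mm wide, turntable, and on the post the steel swivel hub, 40 x 40 x 20 mm, sides parallel to its hole's. Origin on the post's axis at bench level; +x points to the wheel's centre. Knocking or pressing the gauge on post or hub with over 60 N in all spoils them; feeling with about 5 N is enough.
- hub_middle (a point): Middle of the hub, 10 mm below its top, on its axis (stand's axes: the hub's own angle is NOT reported). The hub swivels about the vertical, stiffly (0.07 N m), stays where left, and does not give downward. It starts 17 to 45 degrees, one way or the other, off square to the stand's x, so one way in for the shaft lies 17 to 45 degrees to one side of the pointer's final direction.
- wheel_centre (a point): Centre of the turntable's flat top (diameter 170 mm, 38 mm above the bench), 130 mm from the hub's axis along the stand's +x. The wheel does not turn.
- bowl: Soft unfired shallow bowl, 90 mm across, 26 mm tall, standing loose about the middle of the wheel (origin under its centre). Its rim is 64 mm above the bench, 18 mm below the tip of the seated gauge. Not to be touched.
- cup: Bystander: blue cup, 60 mm across, 55 mm tall, origin under its centre.
- jug: Bystander: dark brown glazed jug with two handles, about 140 mm across (184 over the handles), 142 mm tall, origin under its centre.
- glaze_jar: Bystander: closed jar, 72 mm across, 100 mm tall, origin under its centre.
- bat: Bystander: round plywood bat lying flat, 170 mm across, 16 mm thick, origin under its centre.
- brush: Bystander: brush lying along its x.
- rib: Bystander: flat dark wooden rib, 90 x 50 x 6 mm, lying flat.
- spatula: Bystander: spatula lying along its x.
- gauge: The same gauge as a whole; origin at the centre of the collar's underside, 37 mm below the grip's centre, axes as the grip's.
Mind the look-alikes: they are no part of the job. Of the things shaped like the stand, the steel one is meant.

How it is judged:
By the outcome, as a careful person would: the job done as asked, in the order asked, and still so for the second after the job is handed in, with the robot touching nothing.
It also fails if it takes over 72 s, if anything falls off the work surface, if the arm or the gripper's body presses on something with over 40 N, if the wrist force passes 120 N, or if a joint passes its speed limit or range.

## Working session

There is one attempt and no reset: what is moved stays moved. The work goes in short steps, Python scripts to look and compute and a shell command to move; the robot and the scene stay as the last step left them, time stands still between calls to the robot, and variables do not carry over. Pictures are saved under pics/ and viewed, at most 11 in all, crops included, and the job is handed in when it is done.

```bash
mkdir -p pics; ls; cat > h.py <<'E'
import numpy as np,cv2
from bench import *
def ray(cam,px):
    m=camera_model(cam);K=np.array(m["intrinsics"]);T=np.array(m["pose"])
    d=np.linalg.inv(K)@[px[1],px[0],1];d=T[:3,:3]@(d*[1,-1,-1]);return T[:3,3],d
def at(cam,px,z):
    o,d=ray(cam,px);return o+d*(z-o[2])/d[2]
def proj(cam,p):
    m=camera_model(cam);K=np.array(m["intrinsics"]);T=np.array(m["pose"])
    c=T[:3,:3].T@(np.array(p)-T[:3,3]);v=K@(c*[1,-1,-1]);return v[[1,0]]/v[2]
E
python3 - <<'E'
from h import *
for c in("scene","top"):
    im=read_camera(c);cv2.imwrite(f"pics/{c}0.png",im);m=camera_model(c);print(c,{k:v for k,v in m.items() if k not in("intrinsics","pose")},np.round(m["pose"],2).tolist(),np.round(m["intrinsics"],1).tolist())
H=dict(gauge_grip=92,gauge_tip=47,rack=0,hub_mouth=90,stand=0,hub_middle=80,wheel_centre=38,bowl=38)
for n,z in H.items():
    for c in("scene","top"):
        for r in mark_of(n,c)[:4]:
            print(n,c,np.round(r["pixel"],1),round(r["conf"],2),np.round(at(c,r["pixel"],z),1))
s=read_state();print(s,tip_reach)
E
```

```text
pics
scene {} [[-0.25, -0.73, 0.64, 1322.35], [0.97, -0.2, 0.15, 197.03], [0.02, 0.65, 0.76, 1160.92], [0.0, 0.0, 0.0, 1.0]] [[485.2, 0.0, 330.5], [0.0, 485.2, 196.5], [0.0, 0.0, 1.0]]
top {} [[0.0, 1.0, -0.05, 313.99], [-1.0, 0.0, 0.02, -5.7], [0.02, 0.05, 1.0, 1932.51], [0.0, 0.0, 0.0, 1.0]] [[481.8, 0.0, 312.8], [0.0, 481.8, 200.0], [0.0, 0.0, 1.0]]
gauge_grip scene [239.6 411. ] 0.63 [513.6 230.1  92. ]
gauge_grip top [165.5 245.5] 0.59 [536.4 221.1  92. ]
gauge_tip scene [296.4 414.6] 0.81 [656.9 266.9  47. ]
gauge_tip top [134.5 231.8] 0.69 [664.1 281.6  47. ]
rack scene [263.9 401.7] 0.56 [535.2 219.8   0. ]
rack scene [224.6 146.7] 0.42 [ 596.9 -541.1    0. ]
rack top [168.6 250. ] 0.65 [535.1 214.3   0. ]
rack top [146.7 364.8] 0.35 [ 626.5 -248.4    0. ]
hub_mouth scene [274.6 366.9] 0.9 [651.8 136.7  90. ]
hub_mouth scene [137.1 303.7] 0.84 [ 194.5 -168.9   90. ]
hub_mouth scene [152.2 441.7] 0.71 [145.1 275.   90. ]
hub_mouth scene [203.  263.5] 0.68 [ 494.7 -200.    90. ]
hub_mouth top [134.6 264.5] 0.88 [656.5 149.6  90. ]
hub_mouth top [266.1 230.2] 0.83 [153.  275.4  
[... 1620 characters left out ...]
rray([-1.32871673e+00,  9.10650370e-02,  1.23068532e+00, -5.42809982e-06,
        1.81980209e+00, -5.67147421e-02]), 'joint_velocities': array([ 0.00080885, -0.00036532, -0.00030444, -0.00208365,  0.00051397,
        0.0014615 ]), 'joint_efforts': array([ 1.28851014e-03, -4.58464408e+01, -4.18094802e+01,  8.64526260e-05,
        6.88585023e-04, -2.29436864e-05]), 'eef_pos': array([ 176.61250952, -573.43272267,  242.30445361]), 'orientation': array([ 2.02572933e-05,  9.88861084e-01,  1.48841382e-01, -7.58777856e-07]), 'force': array([ 0.20331837, -0.01834572,  0.75955274]), 'wrist_torque': array([ 0.03220387, -0.01720879,  0.00781998]), 'gripper_force': 0.0, 'opening': 85.38169187689208} 11.0
```

View pictures.

```bash
python3 - <<'E'
from h import *
i=cv2.imread("pics/scene0.png")[100:350,180:500];cv2.imwrite("pics/s1.png",cv2.resize(i,None,fx=2.4,fy=2.4,interpolation=cv2.INTER_CUBIC))
i=cv2.imread("pics/top0.png")[90:290,205:465];cv2.imwrite("pics/t1.png",cv2.resize(i,None,fx=3,fy=3,interpolation=cv2.INTER_CUBIC))
E
```

```text
(no output)
```

View pics/s1.png

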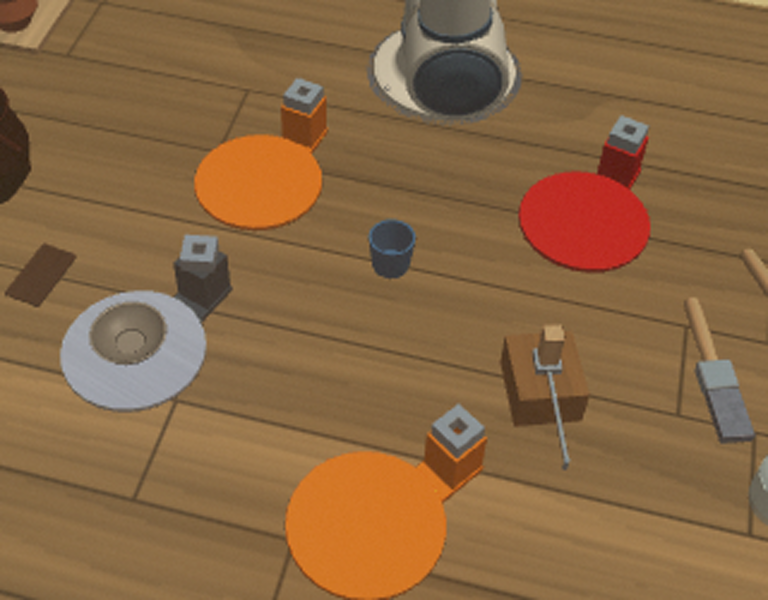

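View pics/t1.png

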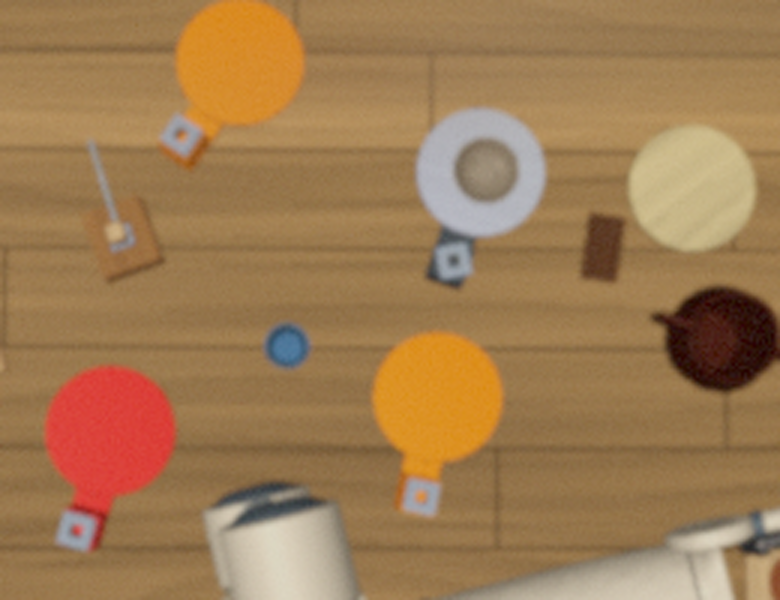

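```bash
cat >> h.py <<'E'
from scipy.optimize import minimize
S=4
def box(cx,cy,cz,lx,ly,lz):
    return np.array([[cx+a*lx/2,cy+b*ly/2,cz+c*lz/2] for a in(-1,1) for b in(-1,1) for c in(-1,1)])
GAUGE=[box(0,0,62-0,22,22,50),box(0,0,6+25,30,30,12)] # placeholder z replaced below
GAUGE=[box(0,0,37,22,22,50),box(0,0,6,30,30,12),box(72.5,0,6,115,6,6),box(130,0,-1,6,6,14)] # origin collar underside
SHAFT=[box(0,0,-21,14,14,42),box(0,0,-46,8,8,8)]
HUB=[box(0,0,-10,40,40,20)] # origin mouth
def render(cam,parts,p,z):
    x,y,a=p;R=np.array([[np.cos(a),-np.sin(a),0],[np.sin(a),np.cos(a),0],[0,0,1]])
    im=np.zeros((400*S,640*S),np.uint8)
    for b in parts:
        q=np.array([proj(cam,R@v+[x,y,z])[::-1] for v in b])
        h=cv2.convexHull(((q+.5)*S*16).astype(np.int32));cv2.fillConvexPoly(im,h,255,cv2.LINE_8,4)
    return cv2.resize(im,(640,400),interpolation=cv2.INTER_AREA)/255.
def fit(masks,parts,p0,z):
    def cost(p):
        return sum(np.abs(render(c,parts,p,z)-m).sum() for c,m in masks.items())
    best=None
    for da in(-.25,0,.25):
        s=np.array([[0,0,0],[8,0,0],[0,8,0],[0,0,.2]])+np.array(p0)+[0,0,da]
        r=minimize(cost,s[0],method="Nelder-Mead",options=dict(initial_simplex=s,xatol=.05,fatol=.2,maxiter=120))
        if best is None or r.fun<best.fun: best=r
    return best
def masks_near(name,cams,pt):
    out={}
    for c in cams:
        l=silhouettes(name,c)
        if not l: print("none",c);continue
        px=proj(c,pt)
        k=min(l,key=lambda r:np.hypot(r["box"][1]+r["box"][3]/2-px[0],r["box"][0]+r["box"][2]/2-px[1]))
        print(name,c,k["box"],round(k["conf"],2),k["mask"].sum());out[c]=k["mask"].astype(float)
    return out
E
python3 - <<'E'
from h import *
import pickle
g=masks_near("gauge",("scene","top"),[540,222,80]);h=masks_near("hub_middle",("scene","top"),[497,-199,80])
pickle.dump((g,h),open("m0.pkl","wb"))
for nm,M,P,p0,z in(("g",g,GAUGE,(530,223,.4),55),("h",h,HUB,(497,-199,-.1),90)):
    for sel in(M,{k:v for k,v in M.items() if k=="scene"},{k:v for k,v in M.items() if k=="top"}):
        if sel: r=fit(sel,P,p0,z);print(nm,list(sel),np.round(r.x,3),round(r.fun,1))
E
```

```text
gauge scene [464.0, 224.5, 30.9, 58.6] 0.55 787
gauge top [238.7, 166.3, 10.4, 5.3] 0.61 50
hub_middle scene [204.4, 198.8, 72.3, 74.7] 0.77 2368
hub_middle top [341.6, 126.7, 44.9, 58.9] 0.97 1273Traceback (most recent call last):
  File "<stdin>", line 7, in <module>
  File "h.py", line 32, in fit
    r=minimize(cost,s[0],method="Nelder-Mead",options=dict(initial_simplex=s,xatol=.05,fatol=.2,maxiter=120))
    res = _minimize_neldermead(fun, x0, args, callback, bounds=bounds,
                               **options)
    fxc = func(xc)
    fx = function(np.copy(x), *(wrapper_args + args))
  File "h.py", line 28, in cost
    return sum(np.abs(render(c,parts,p,z)-m).sum() for c,m in masks.items())
  File "h.py", line 28, in <genexpr>
    return sum(np.abs(render(c,parts,p,z)-m).sum() for c,m in masks.items())
                      ~~~~~~^^^^^^^^^^^^^
  File "h.py", line 23, in render
    q=np.array([proj(cam,R@v+[x,y,z])[::-1] for v in b])
                ~~~~^^^^^^^^^^^^^^^^^
  File "h.py", line 9, in proj
    m=camera_model(cam);K=np.array(m["intrinsics"]);T=np.array(m["pose"])
ValueError: time passes only in moves, steps and waits
```

```bash
python3 - <<'E'
s=open("h.py").read()
s=s.replace('def ray','_C={c:camera_model(c) for c in("scene","top")}\ndef ray',1).replace('m=camera_model(cam)','m=_C[cam]')
open("h.py","w").write(s)
E
python3 - <<'E'
from h import *
sc=cv2.imread("pics/scene0.png");tp=cv2.imread("pics/top0.png")
def tile(i,x,y,w,h,f): return cv2.resize(i[y:y+h,x:x+w],(w*f,h*f),interpolation=cv2.INTER_CUBIC)
a=tile(sc,385,225,50,37,8);b=tile(tp,225,130,50,37,8);c=tile(sc,240,190,50,37,8);d=tile(tp,335,155,50,37,8)
cv2.imwrite("pics/t4.png",np.vstack([np.hstack([a,b]),np.hstack([c,d])]))
E
```

```text
(no output)
```

View pics/t4.png

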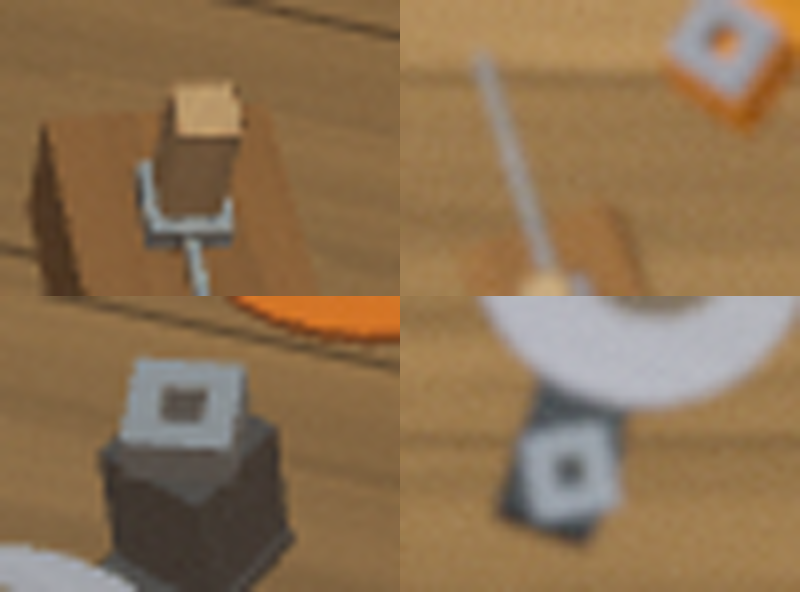

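```bash
python3 - <<'E'
from h import *
def S_(x,y,ox,oy): return (oy+y/8-.5,ox+x/8-.5)
def show(n,c,pts,ox,oy,z):
    w=np.array([at(c,S_(x,y,ox,oy),z)[:2] for x,y in pts]);print(n,c,np.round(w,1).tolist(),"mean",w.mean(0).round(1))
    if len(pts)==4:
        e=np.roll(w,-1,0)-w;print("  len",np.hypot(*e.T).round(1),"ang",(np.degrees(np.arctan2(e[:,1],e[:,0]))%90).round(1))
show("griptop","scene",[(176,82),(240,84),(240,136),(174,134)],385,225,117)
show("hub","scene",[(138,64),(246,68),(238,154),(120,148)],240,190,90)
show("hole","scene",[(184,108)],240,190,90)
show("hub","top",[(122,140),(204,122),(222,206),(138,232)],335,155,90)
show("hole","top",[(171,174)],335,155,90)
# rod
show("rod tip/near","top",[(83,57),(145,265)],225,130,61)
show("rod near","scene",[(190,238)],385,225,61)
# wheel ellipse from thresholds: light low-sat blob
sc=cv2.imread("pics/scene0.png");tp=cv2.imread("pics/top0.png")
for c,im,(r,cc) in(("scene",sc,(246,235)),("top",tp,(146,363))):
    hsv=cv2.cvtColor(im,cv2.COLOR_BGR2HSV);m=((hsv[...,1]<60)&(hsv[...,2]>110)).astype(np.uint8)
    # break hub off
    m=cv2.morphologyEx(m,cv2.MORPH_OPEN,np.ones((3,3)))
    n,l,st,ce=cv2.connectedComponentsWithStats(m)
    for k in range(1,n):
        if st[k,4]>40: print(c,k,st[k].tolist(),ce[k].round(1))
    k=np.argmax([st[j,4] if abs(ce[j][0]-cc)<15 and abs(ce[j][1]-r)<15 else 0 for j in range(n)])
    cnt=max(cv2.findContours((l==k).astype(np.uint8),cv2.RETR_EXTERNAL,cv2.CHAIN_APPROX_NONE)[0],key=len)
    el=cv2.fitEllipse(cnt);print(el)
    w=np.array([at(c,(p[0][1],p[0][0]),38)[:2] for p in cnt]);ec,er=cv2.minEnclosingCircle(w.astype(np.float32));print("wheel",c,at(c,el[0][::-1],38).round(1),ec,er)
E
```

```text
griptop scene [[519.8, 215.4], [515.0, 236.2], [536.2, 239.2], [541.1, 218.0]] mean [528.  227.2]
  len [21.4 21.4 21.8 21.5] ang [13.   8.1 13.1  6.9]
hub scene [[480.1, -225.9], [471.6, -187.5], [510.6, -177.0], [519.0, -218.4]] mean [ 495.3 -202.2]
  len [39.3 40.5 42.3 39.7] ang [12.5 15.2 11.5 11. ]
hole scene [[495.4, -202.8]] mean [ 495.4 -202.8]
hub top [[513.6, -178.9], [522.5, -218.4], [482.0, -227.0], [469.3, -186.5]] mean [ 496.9 -202.7]
  len [40.5 41.4 42.4 45. ] ang [12.7 12.  17.5  9.8]
hole top [[497.3, -202.5]] mean [ 497.3 -202.5]
rod tip/near top [[653.2, 267.4], [551.4, 236.2]] mean [602.3 251.8]
rod near scene [[541.0, 231.0]] mean [541. 231.]
scene 1 [0, 0, 107, 93, 4817] [37.6 32.5]
scene 2 [119, 0, 30, 8, 185] [135.1   2.7]
scene 3 [347, 0, 22, 11, 126] [354.    3.3]
scene 4 [371, 0, 74, 112, 4193] [406.9  43.5]
scene 5 [448, 0, 9, 25, 131] [452.5  13.5]
scene 7 [526, 5, 28, 20, 269] [537.2  11.5]
scene 8 [0, 7, 162, 180, 15772] [78.3 99. ]
scene 9 [556, 9, 84, 43, 1882] [608.8  29.3]
scene 10 [337, 12, 13, 27, 226] [341.4  26.5]
scene 12 [520, 21, 8, 14, 75]
[... 1206 characters left out ...]
43, 1214] [364.3 147.3]
top 3 [105, 128, 21, 36, 749] [115.  145.6]
top 4 [259, 129, 12, 12, 95] [264.7 134.5]
top 5 [162, 139, 23, 20, 367] [173.  148.5]
top 6 [185, 166, 17, 27, 278] [193.  178.8]
top 7 [349, 171, 14, 12, 139] [355.8 176.4]
top 8 [146, 175, 25, 27, 410] [158.3 188.5]
top 9 [340, 250, 12, 12, 102] [345.5 255.4]
top 11 [224, 261, 12, 13, 115] [229.5 266.8]
top 12 [119, 292, 37, 40, 1021] [135.8 312.3]
top 13 [475, 305, 21, 21, 347] [484.8 315.1]
top 14 [102, 329, 23, 47, 258] [112.8 351.8]
((364.746826171875, 147.12469482421875), (42.48867416381836, 42.86351013183594), 87.71847534179688)
wheel top [ 618.6 -243.4   38. ] (618.0003051757812, -243.57861328125) 87.25175476074219
```

```bash
python3 -m inch '[[20,-23,0,0,0,0,0],[55,-64,0,0,0,0,0],[571,-662,0,0,0,0,0],[571,-662,0,0,0,0,0],[571,-662,0,0,0,0,0],[571,-662,0,0,0,0,0],[571,-662,0,0,0,0,0],[571,-662,0,0,0,0,0],[571,-662,0,0,0,0,0],[571,-662,0,0,0,0,0],[571,-662,0,0,0,0,0],[571,-662,0,0,0,0,0]]'
cat >> h.py <<'E'
from scipy.spatial.transform import Rotation as Rn
def togo(x,y,z,yaw):
    s=read_state();w=s["orientation"];R=Rn.from_quat([w[1],w[2],w[3],w[0]]).as_matrix()
    d=R.T@(np.array([x,y,z])-s["eef_pos"]);a=np.arctan2(R[1,0],R[0,0]);dz=-(np.radians(yaw)-a)
    print("t",round(s["time_s"],2),"pos",s["eef_pos"].round(1),"yaw",np.degrees(a).round(2),"tilt",np.degrees(np.arccos(-R[2,2])).round(2),"shift",d.round(1),"rz",((dz+np.pi)%(2*np.pi)-np.pi).round(4),"F",s["force"].round(2),"M",s["wrist_torque"].round(3),"op",round(s["opening"],1),"tip",tip_reach() if callable(tip_reach) else tip_reach,"q6",round(s["q"][5],2))
E
python3 -c "
from h import *
togo(528,227.5,92,17)"
```

```text
time_s: 2.1
eef_pos: [372.9, -123.8, 242.7]
orientation: [0.0, 0.989, 0.149, 0.001]
force: [1.5, 0.0, -0.4]
opening: 85.9
gripper_force: 0.0
t 2.1 pos [ 372.9 -123.8  242.7] yaw 17.1 tilt 0.08 shift [ 251.3 -290.3  150.7] rz 0.0017 F [ 1.46  0.04 -0.36] M [-0.058  0.016 -0.033] op 85.9 tip 11.0 q6 0.87
```

```bash
python3 -m inch '[[251,-290,0,0,0,0,0],[251,-290,0,0,0,0,0],[251,-290,0,0,0,0,0],[251,-290,0,0,0,0,0],[251,-290,0,0,0,0,0],[251,-290,0,0,0,0,0],[251,-290,0,0,0,0,0],[251,-290,0,0,0,0,0],[251,-290,0,0,0,0,0],[251,-290,0,0,0,0,0],[251,-290,30,0,0,0,0],[251,-290,60,0,0,0,0]]'
python3 -c "
from h import *
togo(528,227.5,92,17)"
```

```text
time_s: 3.1
eef_pos: [528.4, 226.7, 183.5]
orientation: [-0.0, 0.989, 0.15, 0.002]
force: [0.4, 0.1, 0.4]
opening: 85.0
gripper_force: 0.0
t 3.1 pos [528.4 226.7 183.5] yaw 17.23 tilt 0.25 shift [-0.5 -0.8 91.5] rz 0.004 F [0.38 0.11 0.4 ] M [-0.02   0.003  0.034] op 85.0 tip 11.0 q6 1.62
```

```bash
python3 -m inch '[[-0.5,-0.8,20,0,0,0,0],[-0.5,-0.8,50,0,0,0,0],[-0.5,-0.8,75,0,0,0,0],[-0.5,-0.8,90,0,0,0,0],[-0.5,-0.8,91.5,0,0,0,0],[-0.5,-0.8,91.5,0,0,0,0.3],[-0.5,-0.8,91.5,0,0,0,0.6],[-0.5,-0.8,91.5,0,0,0,1],[-0.5,-0.8,91.5,0,0,0,1],[-0.5,-0.8,91.5,0,0,0,1],[-0.5,-0.8,91.5,0,0,0,1],[-0.5,-0.8,91.5,0,0,0,1]]' 60
python3 - <<'E'
from h import *
togo(528,227.5,92,17)
sc=read_camera("scene");cv2.imwrite("pics/s2.png",cv2.resize(sc[200:300,350:480],None,fx=6,fy=6,interpolation=cv2.INTER_CUBIC))
E
```

```text
time_s: 4.1
eef_pos: [527.1, 226.2, 92.0]
orientation: [-0.0, 0.989, 0.149, 0.001]
force: [-0.2, -0.0, 4.2]
opening: 21.4
gripper_force: 63.5
t 4.1 pos [527.1 226.2  92. ] yaw 17.12 tilt 0.12 shift [ 1.2 -0.9  0.1] rz 0.0022 F [-0.18 -0.03  4.2 ] M [ 0.033  0.036 -0.013] op 21.4 tip 11.0 q6 1.62
```

View pics/s2.png

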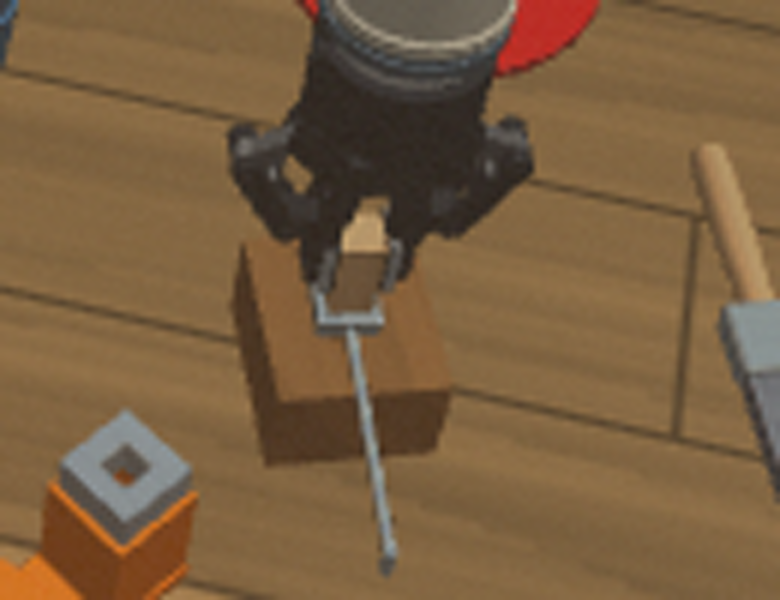

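```bash
python3 -m inch '[[0,0,-4,0,0,0,1],[0,0,-12,0,0,0,1],[0,0,-25,0,0,0,1],[0,0,-40,0,0,0,1],[0,0,-55,0,0,0,1],[0,0,-72,0,0,0,1],[0,0,-92,0,0,0,1],[0,0,-112,0,0,0,1],[0,0,-125,0,0,0,1],[0,0,-133,0,0,0,1],[0,0,-135,0,0,0,1],[0,0,-135,0,0,0,1]]'
python3 -c "
from h import *
togo(496.2,-202.6,227,12.5)"
```

```text
time_s: 5.15
eef_pos: [526.7, 226.0, 226.0]
orientation: [-0.0, 0.989, 0.149, 0.0]
force: [0.6, 0.1, -0.7]
opening: 21.6
gripper_force: 62.9
t 5.15 pos [526.7 226.  226. ] yaw 17.12 tilt 0.03 shift [-155.3  400.6   -1. ] rz 0.0806 F [ 0.62  0.07 -0.66] M [ 0.05  -0.    -0.029] op 21.6 tip 11.0 q6 1.62
```

```bash
python3 -m inch '[[-4,10,0,0,0,0,1],[-12,30,0,0,0,0.01,1],[-23,60,0,0,0,0.02,1],[-35,92,0,0,0,0.03,1],[-48,124,0,0,0,0.04,1],[-61,157,0,0,0,0.05,1],[-74,190,0,0,0,0.06,1],[-87,223,0,0,0,0.07,1],[-100,257,0,0,0,0.08,1],[-113,290,0,0,0,0.08,1],[-125,322,0,0,0,0.08,1],[-136,350,0,0,0,0.08,1]]'
python3 -m inch '[[-8,20,0,0,0,0,1],[-15,38,0,0,0,0,1],[-18,46,0,0,0,0,1],[-19,49,0,0,0,0,1],[-19,50,0,0,0,0,1],[-19,50,0,0,0,0,1]]'
python3 - <<'E'
from h import *
togo(496.2,-202.6,227,12.5)
sc=read_camera("scene");tp=read_camera("top")
cv2.imwrite("pics/sc3.png",sc);cv2.imwrite("pics/tp3.png",tp)
a=cv2.resize(sc[140:265,215:315],None,fx=4,fy=4,interpolation=cv2.INTER_CUBIC);b=cv2.resize(tp[110:235,310:410],None,fx=4,fy=4,interpolation=cv2.INTER_CUBIC)
cv2.imwrite("pics/c3.png",np.hstack([a,b]))
E
```

```text
time_s: 6.15
eef_pos: [498.1, -151.1, 224.1]
orientation: [-0.0, 0.994, 0.109, -0.001]
force: [0.3, -0.2, -1.2]
opening: 21.0
gripper_force: 62.8
time_s: 6.65
eef_pos: [491.9, -200.9, 225.3]
orientation: [-0.0, 0.994, 0.109, -0.0]
force: [0.1, 0.2, -1.4]
opening: 21.4
gripper_force: 62.9
t 6.65 pos [ 491.9 -200.9  225.3] yaw 12.56 tilt 0.06 shift [ 3.9  2.6 -1.7] rz 0.0011 F [ 0.06  0.17 -1.4 ] M [-0.013 -0.019 -0.064] op 21.4 tip 11.0 q6 0.9
```

View pics/c3.png

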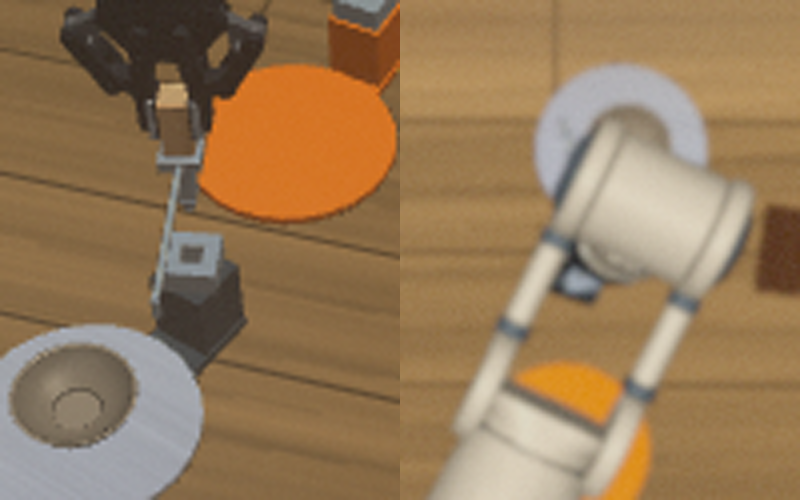

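```bash
cat >> h.py <<'E'
def wire(im,cam,parts,p,z,x0,y0,f,col=(0,255,0)):
    x,y,a=p;R=np.array([[np.cos(a),-np.sin(a),0],[np.sin(a),np.cos(a),0],[0,0,1]])
    for b in parts:
        q=np.array([proj(cam,R@v+[x,y,z])[::-1] for v in b]);q=((q+.5-[x0,y0])*f*16).astype(int)
        for i in range(8):
            for j in range(i):
                if bin(i^j).count("1")==1: cv2.line(im,tuple(map(int,q[i])),tuple(map(int,q[j])),col,1,cv2.LINE_AA,4)
E
python3 - <<'E'
from h import *
sc=cv2.imread("pics/sc3.png")
x0,y0,w,h,f=240,155,40,65,9
a=cv2.resize(sc[y0:y0+h,x0:x0+w],None,fx=f,fy=f,interpolation=cv2.INTER_CUBIC);b=a.copy()
wire(b,"scene",GAUGE+SHAFT,(491.9,-200.9,np.radians(12.5)),225.3-37,x0,y0,f)
wire(b,"scene",HUB,(496,-202.6,np.radians(12.5)),90,x0,y0,f,(0,0,255))
cv2.imwrite("pics/c4.png",np.hstack([a,b]))
E
```

```text
(no output)
```

View pics/c4.png

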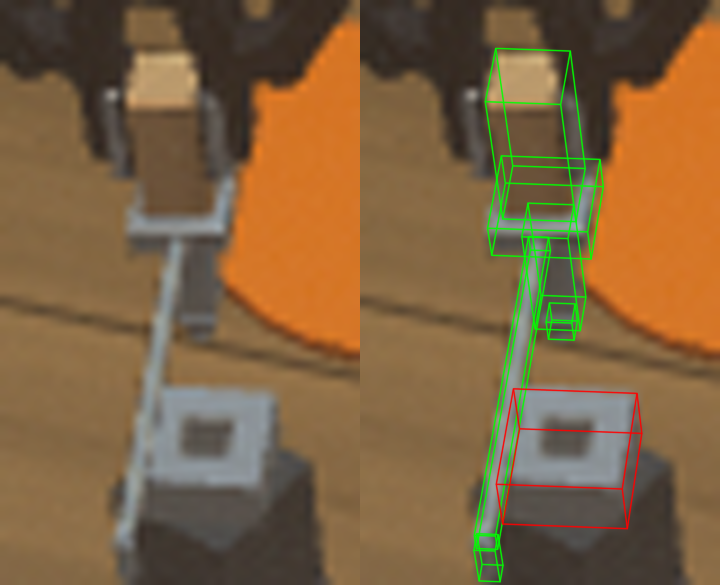

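```bash
python3 - <<'E'
from h import *
from scipy.optimize import least_squares
K=[((-11,-11,62),(130,52)),((-11,11,62),(198,51)),((11,11,62),(197,108)),((11,-11,62),(125,106)),
((15,-15,12),(128,220)),((15,15,12),(230,220)),((15,-15,0),(130,250)),((15,15,0),(228,251)),((11,-11,12),(136,212)),((11,11,12),(210,214)),
((0,0,-50),(198,340)),((130,0,-8),(124,552)),((130,0,9),(128,515)),((70,0,6),(152,375))]
P=np.array([k[0] for k in K]);Q=np.array([k[1] for k in K])/9-.5+[240,155]
def res(p,free):
    v=np.array([491.9,-200.9,188.3,12.5,0,0.]);v[free]=p
    R=Rn.from_euler("ZYX",v[3:],degrees=True).as_matrix()
    return (np.array([proj("scene",R@a+v[:3])[::-1] for a in P])-Q).ravel()*9
for free in([0,1],[0,1,3],[0,1,3,4,5],[0,1,2,3,4,5]):
    v0=np.array([491.9,-200.9,188.3,12.5,0,0.])[free]
    r=least_squares(res,v0,args=(free,),loss="soft_l1",f_scale=4,x_scale=1.0);print(free,r.x.round(2),np.sqrt(np.mean(r.fun**2)).round(2));print(r.fun.reshape(-1,2).round(0).tolist())
E
```

```text
[0, 1] [ 489.98 -202.54] 6.68
[[2.0, -10.0], [9.0, -6.0], [0.0, -10.0], [-3.0, -10.0], [-4.0, 2.0], [-6.0, 6.0], [-2.0, -1.0], [-0.0, 2.0], [3.0, 1.0], [3.0, 2.0], [2.0, -16.0], [4.0, 14.0], [-7.0, 14.0], [-1.0, 1.0]]
[0, 1, 3] [ 490.02 -202.75   13.01] 6.64
[[1.0, -9.0], [8.0, -6.0], [-0.0, -10.0], [-4.0, -10.0], [-4.0, 2.0], [-6.0, 5.0], [-2.0, -0.0], [-1.0, 2.0], [3.0, 1.0], [2.0, 1.0], [1.0, -16.0], [7.0, 14.0], [-3.0, 14.0], [1.0, 1.0]]
[0, 1, 3, 4, 5] [ 4.9171e+02 -2.0214e+02  1.3310e+01 -3.0200e+00  3.7000e-01] 5.98
[[1.0, -11.0], [8.0, -8.0], [-0.0, -15.0], [-4.0, -15.0], [-4.0, 4.0], [-6.0, 6.0], [-2.0, 3.0], [-0.0, 4.0], [3.0, 3.0], [2.0, 3.0], [1.0, -5.0], [7.0, 5.0], [-3.0, 2.0], [1.0, -4.0]]
[0, 1, 2, 3, 4, 5] [ 4.5609e+02 -2.1919e+02  1.4791e+02  1.2850e+01 -2.3000e-01  3.4000e-01] 4.92
[[2.0, -1.0], [6.0, 2.0], [-2.0, -4.0], [-2.0, -4.0], [-2.0, 4.0], [-8.0, 6.0], [-0.0, -0.0], [-3.0, 1.0], [4.0, 3.0], [0.0, 3.0], [1.0, -18.0], [8.0, 0.0], [-3.0, 1.0], [1.0, -5.0]]
```

```bash
python3 - <<'E'
from h import *
a=cv2.imread("pics/s2.png");x0,y0=350,200
wire(a,"scene",GAUGE,(527.1,226.2,np.radians(17.1)),55,x0,y0,6)
a=cv2.resize(a[190:590,290:450],None,fx=1.5,fy=1.5)
sc=cv2.imread("pics/sc3.png")
x0,y0,w,h,f=240,155,40,65,9
b=cv2.resize(sc[y0:y0+h,x0:x0+w],None,fx=f,fy=f,interpolation=cv2.INTER_CUBIC)
R=Rn.from_euler("Y",-3,degrees=True).as_matrix()
wire(b,"scene",[p@R.T for p in GAUGE+SHAFT],(491.7,-202.1,np.radians(13.3)),188.3,x0,y0,f)
b=cv2.copyMakeBorder(b,0,15,0,0,cv2.BORDER_CONSTANT)
cv2.imwrite("pics/c5.png",np.hstack([a,b]))
E
```

```text
(no output)
```

View pics/c5.png

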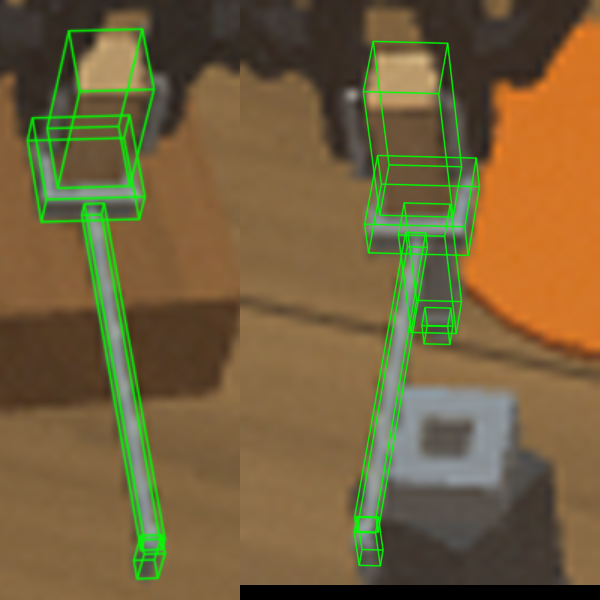

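```bash
python3 -m inch '[[4,1,0,0,0,-0.12,1],[4,1,0,0,0,-0.24,1],[4,1,0,0,0,-0.36,1],[4,1,0,0,0,-0.48,1],[4,1,0,0,0,-0.6,1],[4,1,0,0,0,-0.72,1],[4,1,0,0,0,-0.84,1],[4,1,0,0,0,-0.96,1],[4,1,0,0,0,-1.08,1],[4,1,0,0,0,-1.2,1],[4,1,0,0,0,-1.3,1],[4,1,0,0,0,-1.3,1]]'
python3 - <<'E'
from h import *
togo(496.2,-202.6,227,12.5);s=read_state()
sc=read_camera("scene");cv2.imwrite("pics/sc4.png",sc)
x0,y0,w,h,f=240,155,80,55,9
b=cv2.resize(sc[y0:y0+h,x0:x0+w],None,fx=f,fy=f,interpolation=cv2.INTER_CUBIC)
w=s["orientation"];R=Rn.from_quat([w[1],w[2],w[3],w[0]]).as_matrix();a=np.arctan2(R[1,0],R[0,0])
p=s["eef_pos"]
wire(b,"scene",GAUGE+SHAFT,(p[0],p[1],a),p[2]-37,x0,y0,f)
cv2.imwrite("pics/c6.png",b)
E
```

```text
time_s: 7.75
eef_pos: [496.3, -200.6, 225.9]
orientation: [0.0, 0.723, 0.69, 0.0]
force: [-0.3, -0.0, -1.5]
opening: 21.4
gripper_force: 62.9
t 7.75 pos [ 496.3 -200.6  225.9] yaw 87.31 tilt 0.02 shift [-2.  -0.  -1.1] rz 1.3057 F [-0.34 -0.01 -1.47] M [-0.008  0.013 -0.025] op 21.4 tip 11.0 q6 -0.4
```

View pics/c6.png

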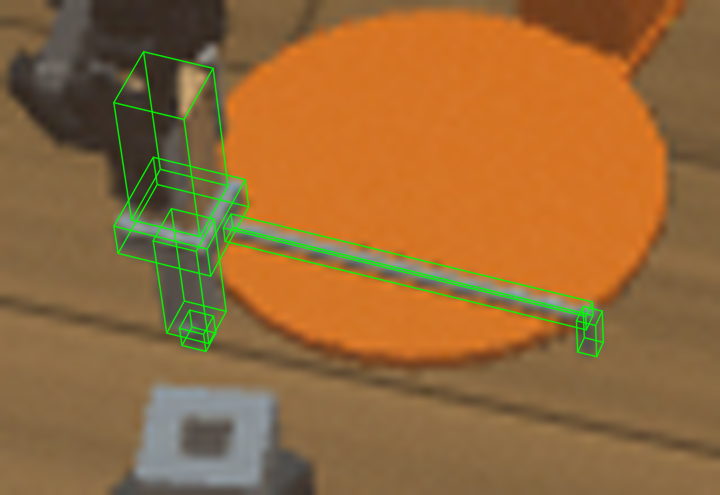

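```bash
python3 -m inch '[[0,0,0,0,0,0.12,1],[0,0,0,0,0,0.24,1],[0,0,0,0,0,0.36,1],[0,0,0,0,0,0.48,1],[0,0,0,0,0,0.6,1],[0,0,0,0,0,0.72,1],[0,0,0,0,0,0.84,1],[0,0,0,0,0,0.96,1],[0,0,0,0,0,1.08,1],[0,0,0,0,0,1.2,1],[0,0,0,0,0,1.3,1],[0,0,0,0,0,1.305,1]]'
python3 -c "
from h import *
togo(496.5,-201.8,181,12.6)"
```

```text
time_s: 8.8
eef_pos: [496.2, -201.1, 225.8]
orientation: [-0.0, 0.995, 0.104, 0.0]
force: [-0.3, -0.4, -1.3]
opening: 21.3
gripper_force: 63.0
t 8.8 pos [ 496.2 -201.1  225.8] yaw 11.91 tilt 0.01 shift [ 0.2  0.8 44.8] rz -0.0121 F [-0.34 -0.38 -1.33] M [-0.031  0.022  0.013] op 21.3 tip 11.0 q6 0.91
```

```bash
python3 -m inch '[[0,0.8,10,0,0,-0.012,1],[0,0.8,25,0,0,-0.012,1],[0,0.8,36,0,0,-0.012,1],[0,0.8,42,0,0,-0.012,1],[0,0.8,44,0,0,-0.012,1],[0,0.8,44,0,0,-0.012,1]]'
python3 - <<'E'
from h import *
togo(496.5,-201.8,177,12.6)
sc=read_camera("scene");cv2.imwrite("pics/sc5.png",sc)
x0,y0,w,h,f=235,165,50,60,10
b=cv2.resize(sc[y0:y0+h,x0:x0+w],None,fx=f,fy=f,interpolation=cv2.INTER_CUBIC)
cv2.imwrite("pics/c7.png",b)
s=read_state();p=s["eef_pos"]
print("pred pilot",(proj("scene",[p[0],p[1],p[2]-87])[::-1]+.5-[x0,y0])*f,"mouth",(proj("scene",[495.4,-202.6,90])[::-1]+.5-[x0,y0])*f,"dx",(proj("scene",[496.4,-202.6,90])-proj("scene",[495.4,-202.6,90]))[::-1]*f,"dy",(proj("scene",[495.4,-201.6,90])-proj("scene",[495.4,-202.6,90]))[::-1]*f)
E
```

```text
time_s: 9.3
eef_pos: [495.9, -202.2, 180.8]
orientation: [-0.0, 0.994, 0.113, -0.001]
force: [-1.0, 0.3, -1.4]
opening: 21.7
gripper_force: 63.0
t 9.3 pos [ 495.9 -202.2  180.8] yaw 12.97 tilt 0.09 shift [ 0.7 -0.2  3.8] rz 0.0065 F [-1.03  0.29 -1.43] M [-0.014  0.024 -0.012] op 21.7 tip 11.0 q6 0.89
pred pilot [278.98833239 376.54656411] mouth [280.5361918  385.06892953] dx [-1.18261477  2.56224082] dy [3.2869751  0.70058478]
```

View pics/c7.png

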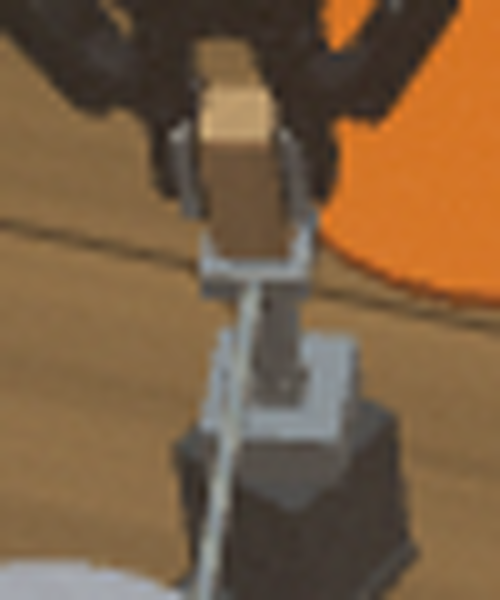

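```bash
python3 -m inch '[[0.5,0,2,0,0,0,1],[0.5,0,4,0,0,0,1],[0.5,0,5.5,0,0,0,1],[0.5,0,7,0,0,0,1],[0.5,0,7,0,0,0,1]]'; python3 -c "
from h import *
togo(496.5,-201.8,169,12.6)"
```

```text
time_s: 9.77
eef_pos: [496.6, -202.2, 174.5]
orientation: [-0.0, 0.994, 0.113, -0.0]
force: [0.4, 0.7, -2.5]
opening: 21.3
gripper_force: 63.0
t 9.77 pos [ 496.6 -202.2  174.5] yaw 12.94 tilt 0.02 shift [-0.  -0.4  5.5] rz 0.0059 F [ 0.44  0.72 -2.54] M [-0.005  0.046 -0.026] op 21.3 tip 11.0 q6 0.89
```

```bash
python3 -m inch '[[0,0,1.5,0,0,0,1],[0,0,3,0,0,0,1],[0,0,4,0,0,0,1],[0,0,4,0,0,0,1]]'; python3 -m inch '[[0,0,1,0,0,0,1],[0,0,2,0,0,0,1],[0,0,3,0,0,0,1],[0,0,3,0,0,0,1]]';python3 -c "
from h import *
togo(496.5,-201.8,169,12.6)"
```

```text
time_s: 10.1
eef_pos: [496.6, -202.2, 170.4]
orientation: [-0.0, 0.994, 0.113, -0.0]
force: [0.6, 0.3, -2.1]
opening: 21.5
gripper_force: 63.0
time_s: 10.43
eef_pos: [496.5, -202.3, 167.6]
orientation: [-0.0, 0.994, 0.113, -0.0]
force: [-1.7, -1.0, -1.0]
opening: 21.4
gripper_force: 63.0
t 10.43 pos [ 496.5 -202.3  167.6] yaw 12.93 tilt 0.03 shift [ 0.1 -0.5 -1.4] rz 0.0058 F [-1.69 -0.99 -0.95] M [-0.049  0.14   0.048] op 21.4 tip 11.0 q6 0.89
```

```bash
python3 -m inch '[[-0.5,0.2,0.5,0,0,0,1],[-0.5,0.2,1,0,0,0,1],[-0.5,0.2,1.5,0,0,0,1],[-0.5,0.2,1.5,0,0,0,1]]';python3 -c "
from h import *
togo(496.5,-201.8,169,12.6)"
```

```text
time_s: 10.77
eef_pos: [496.1, -202.6, 166.3]
orientation: [0.0, 0.994, 0.113, -0.0]
force: [-1.1, 0.5, -1.1]
opening: 21.4
gripper_force: 63.0
t 10.77 pos [ 496.1 -202.6  166.3] yaw 12.93 tilt 0.02 shift [ 0.5 -0.7 -2.7] rz 0.0058 F [-1.05  0.5  -1.15] M [-0.076  0.193  0.021] op 21.4 tip 11.0 q6 0.89
```

```bash
python3 -m inch '[[-0.4,0,0.5,0,0,0,1],[-0.4,0,1,0,0,0,1],[-0.4,0,1.5,0,0,0,1],[-0.4,0,1.5,0,0,0,1]]';python3 -c "
from h import *
togo(496.5,-201.8,169,12.6)"
```

```text
time_s: 11.1
eef_pos: [495.7, -202.7, 164.8]
orientation: [0.0, 0.994, 0.113, -0.0]
force: [-1.4, -0.6, 0.8]
opening: 21.2
gripper_force: 63.0
t 11.1 pos [ 495.7 -202.7  164.8] yaw 12.93 tilt 0.01 shift [ 1.  -0.7 -4.2] rz 0.0058 F [-1.39 -0.57  0.77] M [-0.116  0.334  0.02 ] op 21.2 tip 11.0 q6 0.89
```

```bash
python3 -m inch '[[-0.5,0.3,0,0,0,0,1],[-1,0.5,0,0,0,0,1],[-1,0.5,0,0,0,0,1]]';python3 -c "
from h import *
togo(496.5,-201.8,169,12.6)"; python3 -m inch '[[0,0,0.5,0,0,0,1],[0,0,1,0,0,0,1],[0,0,1,0,0,0,1]]';python3 -c "
from h import *
togo(496.5,-201.8,169,12.6)"
```

```text
time_s: 11.35
eef_pos: [495.0, -203.4, 164.6]
orientation: [-0.0, 0.994, 0.113, 0.0]
force: [0.4, 0.3, -1.0]
opening: 21.0
gripper_force: 63.0
t 11.35 pos [ 495.  -203.4  164.6] yaw 12.94 tilt 0.01 shift [ 1.8 -1.2 -4.4] rz 0.006 F [ 0.39  0.32 -0.98] M [0.017 0.039 0.027] op 21.0 tip 11.0 q6 0.89
time_s: 11.6
eef_pos: [495.0, -203.3, 163.5]
orientation: [-0.0, 0.994, 0.113, -0.0]
force: [0.3, -1.3, -1.1]
opening: 21.3
gripper_force: 63.0
t 11.6 pos [ 495.  -203.3  163.5] yaw 12.94 tilt 0.02 shift [ 1.8 -1.1 -5.5] rz 0.0059 F [ 0.28 -1.31 -1.11] M [-0.011  0.027  0.046] op 21.3 tip 11.0 q6 0.89
```

```bash
python3 -m inch '[[0,0,0.8,0,0,0,1],[0,0,1.6,0,0,0,1],[0,0,2.5,0,0,0,1],[0,0,2.5,0,0,0,1]]';python3 -c "
from h import *
togo(496.5,-201.8,169,12.6)"
```

```text
time_s: 11.93
eef_pos: [494.9, -203.3, 161.0]
orientation: [-0.0, 0.994, 0.113, -0.0]
force: [0.2, -0.0, -1.8]
opening: 21.2
gripper_force: 63.0
t 11.93 pos [ 494.9 -203.3  161. ] yaw 12.94 tilt 0.02 shift [ 1.9 -1.1 -8. ] rz 0.0059 F [ 0.21 -0.03 -1.81] M [ 0.01   0.033 -0.008] op 21.2 tip 11.0 q6 0.89
```

```bash
python3 -m inch '[[0,0,1,0,0,0,1],[0,0,2,0,0,0,1],[0,0,3,0,0,0,1],[0,0,4,0,0,0,1],[0,0,4,0,0,0,1]]';python3 -c "
from h import *
togo(496.5,-201.8,169,12.6)"; python3 -m inch '[[0,0,1,0,0,0,1],[0,0,2,0,0,0,1],[0,0,3,0,0,0,1],[0,0,4,0,0,0,1],[0,0,4,0,0,0,1]]';python3 -c "
from h import *
togo(496.5,-201.8,127,12.6)"
```

```text
time_s: 12.35
eef_pos: [494.9, -203.3, 156.9]
orientation: [-0.0, 0.994, 0.113, -0.0]
force: [-0.6, -0.3, -2.3]
opening: 21.3
gripper_force: 63.0
t 12.35 pos [ 494.9 -203.3  156.9] yaw 12.94 tilt 0.03 shift [  1.9  -1.1 -12.1] rz 0.0059 F [-0.55 -0.31 -2.25] M [0.016 0.01  0.008] op 21.3 tip 11.0 q6 0.89
time_s: 12.77
eef_pos: [494.9, -203.3, 152.9]
orientation: [-0.0, 0.994, 0.113, -0.0]
force: [-0.6, -0.9, -0.7]
opening: 21.2
gripper_force: 63.0
t 12.77 pos [ 494.9 -203.3  152.9] yaw 12.94 tilt 0.03 shift [ 1.9 -1.1 25.9] rz 0.0059 F [-0.6  -0.87 -0.72] M [-0.014  0.037  0.009] op 21.2 tip 11.0 q6 0.89
```

```bash
python3 -m inch '[[0,0,1.2,0,0,0,1],[0,0,2.4,0,0,0,1],[0,0,3.6,0,0,0,1],[0,0,4.8,0,0,0,1],[0,0,6,0,0,0,1],[0,0,7,0,0,0,1],[0,0,7,0,0,0,1]]';python3 -c "
from h import *
togo(496.5,-201.8,127,12.6)"; python3 -m inch '[[0,0,1.2,0,0,0,1],[0,0,2.4,0,0,0,1],[0,0,3.6,0,0,0,1],[0,0,4.8,0,0,0,1],[0,0,6,0,0,0,1],[0,0,6,0,0,0,1]]';python3 -c "
from h import *
togo(496.5,-201.8,127,12.6)"
```

```text
time_s: 13.35
eef_pos: [494.9, -203.3, 145.9]
orientation: [-0.0, 0.994, 0.113, -0.0]
force: [-0.6, 0.8, -1.1]
opening: 21.4
gripper_force: 63.0
t 13.35 pos [ 494.9 -203.3  145.9] yaw 12.94 tilt 0.03 shift [ 1.9 -1.1 18.9] rz 0.0059 F [-0.57  0.82 -1.06] M [ 0.008  0.007 -0.032] op 21.4 tip 11.0 q6 0.89
time_s: 13.85
eef_pos: [494.9, -203.3, 139.9]
orientation: [-0.0, 0.994, 0.113, -0.0]
force: [0.0, 0.0, -1.0]
opening: 21.3
gripper_force: 63.0
t 13.85 pos [ 494.9 -203.3  139.9] yaw 12.93 tilt 0.02 shift [ 1.9 -1.1 12.9] rz 0.0058 F [ 0.01  0.04 -1.03] M [-0.024 -0.003 -0.027] op 21.3 tip 11.0 q6 0.89
```

```bash
python3 -m inch '[[0,0,1.2,0,0,0,1],[0,0,2.4,0,0,0,1],[0,0,3.6,0,0,0,1],[0,0,4.8,0,0,0,1],[0,0,6,0,0,0,1],[0,0,7.2,0,0,0,1],[0,0,8,0,0,0,1],[0,0,8,0,0,0,1]]';python3 -c "
from h import *
togo(496.5,-201.8,127,12.6)"; python3 -m inch '[[0,0,1,0,0,0,1],[0,0,2,0,0,0,1],[0,0,3,0,0,0,1],[0,0,3,0,0,0,1]]';python3 -c "
from h import *
togo(496.5,-201.8,127,12.6)"
```

```text
time_s: 14.52
eef_pos: [494.9, -203.3, 132.0]
orientation: [-0.0, 0.994, 0.113, -0.0]
force: [0.4, 1.0, -1.9]
opening: 21.3
gripper_force: 63.0
t 14.52 pos [ 494.9 -203.3  132. ] yaw 12.94 tilt 0.02 shift [ 1.9 -1.1  5. ] rz 0.0059 F [ 0.38  0.95 -1.88] M [ 0.085  0.029 -0.015] op 21.3 tip 11.0 q6 0.89
time_s: 14.85
eef_pos: [494.9, -203.3, 129.0]
orientation: [-0.0, 0.994, 0.113, -0.0]
force: [0.3, 0.3, -0.7]
opening: 21.3
gripper_force: 63.0
t 14.85 pos [ 494.9 -203.3  129. ] yaw 12.94 tilt 0.01 shift [ 1.9 -1.2  2. ] rz 0.0059 F [ 0.29  0.27 -0.71] M [ 0.107 -0.038 -0.04 ] op 21.3 tip 11.0 q6 0.89
```

Nearly home; approach in small steps watching for contact force.

```bash
python3 -m inch '[[0,0,0.5,0,0,0,1],[0,0,1,0,0,0,1],[0,0,1,0,0,0,1]]';python3 -m inch '[[0,0,0.4,0,0,0,1],[0,0,0.8,0,0,0,1],[0,0,0.8,0,0,0,1]]';python3 -m inch '[[0,0,0.4,0,0,0,1],[0,0,0.4,0,0,0,1]]';python3 -c "
from h import *
togo(496.5,-201.8,127,12.6)"
```

```text
time_s: 15.1
eef_pos: [495.0, -203.3, 128.2]
orientation: [-0.0, 0.994, 0.113, -0.0]
force: [-0.1, 0.1, -1.6]
opening: 21.2
gripper_force: 63.0
time_s: 15.35
eef_pos: [495.0, -203.3, 127.4]
orientation: [-0.0, 0.994, 0.113, 0.0]
force: [0.1, 0.2, -1.5]
opening: 21.1
gripper_force: 63.0
time_s: 15.52
eef_pos: [495.0, -203.3, 127.1]
orientation: [-0.0, 0.994, 0.113, 0.0]
force: [-0.5, 1.1, -0.9]
opening: 21.1
gripper_force: 63.0
t 15.52 pos [ 495.  -203.3  127.1] yaw 12.94 tilt 0.01 shift [ 1.8 -1.2  0.1] rz 0.0059 F [-0.55  1.14 -0.9 ] M [ 0.182 -0.006 -0.001] op 21.1 tip 11.0 q6 0.89
```

```bash
python3 -m inch '[[0,-0.4,0.3,0,0,0,1],[0,-0.4,0.6,0,0,0,1],[0,-0.4,0.6,0,0,0,1]]';python3 -m inch '[[0,0,0.5,0,0,0,1],[0,0,0.5,0,0,0,1]]';python3 -c "
from h import *
togo(496.5,-201.8,127,12.6)";python3 -m inch '[[0,0,0.5,0,0,0,1],[0,0,0.5,0,0,0,1]]';python3 -c "
from h import *
togo(496.5,-201.8,127,12.6)"
```

```text
time_s: 15.77
eef_pos: [495.0, -203.3, 127.1]
orientation: [0.0, 0.994, 0.113, 0.0]
force: [-1.4, 0.1, 2.6]
opening: 21.3
gripper_force: 63.4
time_s: 15.93
eef_pos: [495.0, -203.3, 127.0]
orientation: [0.0, 0.994, 0.113, 0.0]
force: [-1.7, 0.1, 4.2]
opening: 21.4
gripper_force: 64.0
t 15.93 pos [ 495.  -203.3  127. ] yaw 12.93 tilt 0.07 shift [ 1.8 -1.1 -0. ] rz 0.0057 F [-1.67  0.1   4.18] M [-0.004  0.305 -0.054] op 21.4 tip 11.0 q6 0.89
time_s: 16.1
eef_pos: [495.1, -203.3, 127.0]
orientation: [0.001, 0.994, 0.113, 0.001]
force: [-2.9, 0.7, 7.5]
opening: 21.0
gripper_force: 64.2
t 16.1 pos [ 495.1 -203.3  127. ] yaw 12.93 tilt 0.1 shift [ 1.7 -1.1  0. ] rz 0.0057 F [-2.89  0.72  7.47] M [ 0.081  0.529 -0.049] op 21.0 tip 11.0 q6 0.89
```

```bash
python3 -m inch '[[0,0,-1,0,0,0,1],[0,0,-1,0,0,0.05,1],[0,0,-1,0,0,0.1,1],[0,0,-1,0,0,0.15,1],[0,0,-1,0,0,0.2,1],[0,0,-1,0,0,0.25,1],[0,0,-1,0,0,0.25,1]]';python3 -c "
from h import *
togo(495,-203.3,127,-18.1)"
```

```text
time_s: 16.68
eef_pos: [495.0, -202.8, 127.0]
orientation: [-0.0, 1.0, -0.013, 0.0]
force: [-1.4, 1.1, 5.2]
opening: 21.1
gripper_force: 63.7
t 16.68 pos [ 495.  -202.8  127. ] yaw -1.47 tilt 0.02 shift [ 0.   0.5 -0. ] rz 0.2903 F [-1.37  1.12  5.16] M [0.188 0.371 0.042] op 21.1 tip 11.0 q6 1.14
```

```bash
python3 -m inch '[[0,0.2,0,0,0,0.05,1],[0,0.3,0,0,0,0.1,1],[0,0.3,0,0,0,0.15,1],[0,0.3,0,0,0,0.2,1],[0,0.3,0,0,0,0.25,1],[0,0.3,0,0,0,0.29,1],[0,0.3,0,0,0,0.29,1]]';python3 - <<'E'
from h import *
togo(495,-203.3,127,-18.1)
for n,z in(("gauge_tip",82),("wheel_centre",38),("gauge_grip",127)):
    for r in mark_of(n,"scene")[:4]: print(n,np.round(r["pixel"],1),round(r["conf"],2),at("scene",r["pixel"],z).round(1))
sc=read_camera("scene");cv2.imwrite("pics/sc6.png",sc)
x0,y0,w,h,f=200,185,85,95,6
b=cv2.resize(sc[y0:y0+h,x0:x0+w],None,fx=f,fy=f,interpolation=cv2.INTER_CUBIC)
a=np.radians(-18.1);
wc=proj("scene",[619.3,-243.3,82])[::-1];print(wc,(wc+.5-[x0,y0])*f)
c=tuple(((wc+.5-[x0,y0])*f).astype(int).tolist());cv2.drawMarker(b,c,(0,255,0),cv2.MARKER_CROSS,14,1)
cv2.imwrite("pics/c8.png",b)
E
```

```text
time_s: 17.27
eef_pos: [494.9, -202.8, 127.0]
orientation: [-0.0, 0.988, -0.156, 0.0]
force: [-1.9, 3.3, 5.2]
opening: 21.5
gripper_force: 63.8
t 17.27 pos [ 494.9 -202.8  127. ] yaw -18.0 tilt 0.04 shift [0.2 0.4 0. ] rz 0.0017 F [-1.88  3.33  5.16] M [0.431 0.401 0.015] op 21.5 tip 11.0 q6 1.43
gauge_tip [230.3 253.4] 0.54 [ 589.1 -196.4   82. ]
wheel_centre [246.3 233.5] 0.87 [ 626.4 -246.5   38. ]
wheel_centre [315.2 333.1] 0.81 [758.4  75.4  38. ]
wheel_centre [172.2 285. ] 0.72 [ 314.8 -196.7   38. ]
wheel_centre [190.1 423.5] 0.7 [273.9 241.8  38. ]
gauge_grip [180.7 262.7] 0.67 [ 444.2 -217.   127. ]
gauge_grip [201.5 264.9] 0.32 [ 517.1 -184.4  127. ]
gauge_grip [256.  477.7] 0.18 [546.6 402.2 127. ]
[233.39117552 235.21496185] [203.3470531  304.28977109]
```

View pics/c8.png

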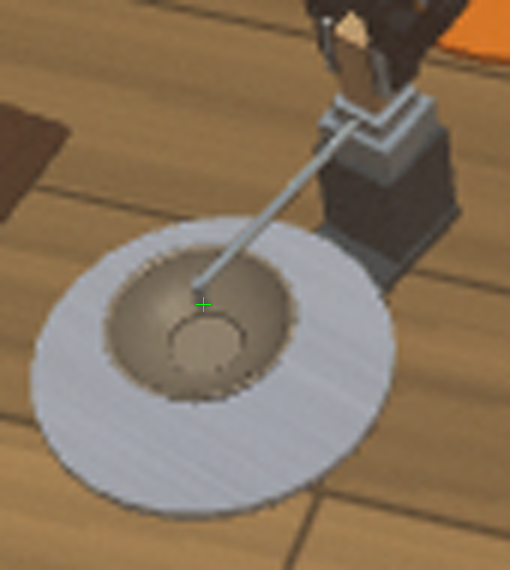

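```bash
python3 - <<'E'
from h import *
from scipy.ndimage import map_coordinates as mc
g=cv2.imread("pics/sc6.png").astype(float)
sat=g.max(2)-g.min(2)   # wood/bowl coloured, rod grey
for nm,im in(("sat",-sat),("blue",g[...,0])):
    rr=np.linspace(25,122,120);best=[]
    for yaw in np.arange(-24,-11.9,.25):
        a=np.radians(yaw)
        for off in np.arange(-6,6.1,.25):   # lateral offset mm
            P=np.array([[495-off*np.sin(a)+r*np.cos(a),-202.8+off*np.cos(a)+r*np.sin(a),96] for r in rr[[0,-1]]])
            q0,q1=proj("scene",P[0]),proj("scene",P[1]);t=np.linspace(0,1,120)[:,None];q=q0+(q1-q0)*t
            n=np.array([-(q1-q0)[1],(q1-q0)[0]]);n/=np.hypot(*n)
            f=lambda d:mc(im,(q+n*d).T,order=1)
            v=(f(0)-.5*(f(2.5)+f(-2.5)));best.append((np.clip(v,-40,40).mean(),yaw,off))
    best.sort(reverse=True);print(nm,[tuple(np.round(b,2)) for b in best[:5]])
# wheel refit using scene ellipse of outer rim, only from colored threshold
hsv=cv2.cvtColor(g.astype(np.uint8),cv2.COLOR_BGR2HSV)
m=(sat<30)&(g.mean(2)>110);m=m.astype(np.uint8);m[:, 266:]=0;m[:221]=0
c=max(cv2.findContours(m,cv2.RETR_EXTERNAL,cv2.CHAIN_APPROX_NONE)[0],key=cv2.contourArea)
w=np.array([at("scene",(p[0][1],p[0][0]),38)[:2] for p in c])
from scipy.optimize import least_squares
r=least_squares(lambda p:np.hypot(*(w-p[:2]).T)-p[2],[620,-243,85],loss="soft_l1",f_scale=1.);print("wheel",r.x.round(1))
E
```

```text
sat [(np.float64(22.37), np.float64(-15.5), np.float64(-3.5)), (np.float64(22.36), np.float64(-15.75), np.float64(-3.25)), (np.float64(22.36), np.float64(-15.5), np.float64(-3.75)), (np.float64(22.34), np.float64(-15.25), np.float64(-4.0)), (np.float64(22.33), np.float64(-15.75), np.float64(-3.5))]
blue [(np.float64(30.9), np.float64(-18.0), np.float64(-1.5)), (np.float64(30.9), np.float64(-18.25), np.float64(-1.0)), (np.float64(30.88), np.float64(-17.75), np.float64(-2.0)), (np.float64(30.86), np.float64(-18.5), np.float64(-0.5)), (np.float64(30.86), np.float64(-18.5), np.float64(-0.75))]
wheel [1036.9 -594.2   79.5]
```

```bash
python3 -m inch '[[-0.2,-0.5,-0.5,0,0,0,1],[-0.2,-0.5,-0.5,0,0,0,1]]';python3 -m inch '[[0,0,0,0,0,0,0.7],[0,0,0,0,0,0,0.5],[0,0,0,0,0,0,0.2],[0,0,0,0,0,0,0],[0,0,0,0,0,0,0],[0,0,0,0,0,0,0],[0,0,-5,0,0,0,0],[0,0,-20,0,0,0,0],[0,0,-45,0,0,0,0],[0,0,-80,0,0,0,0],[0,0,-115,0,0,0,0],[0,0,-120,0,0,0,0]]';python3 -c "
from h import *
togo(470,150,247,-18.1)"
```

```text
time_s: 17.63
eef_pos: [494.9, -202.8, 127.1]
orientation: [0.0, 0.988, -0.156, 0.0]
force: [-2.2, 1.0, 2.3]
opening: 21.1
gripper_force: 63.5
time_s: 18.63
eef_pos: [496.2, -203.4, 255.1]
orientation: [0.002, 0.988, -0.156, 0.005]
force: [-0.0, -0.6, 1.6]
opening: 85.2
gripper_force: 0.0
t 18.63 pos [ 496.2 -203.4  255.1] yaw -18.0 tilt 0.63 shift [-134.2 -328.     6.1] rz 0.0018 F [-0.04 -0.64  1.65] M [-0.01   0.017 -0.061] op 85.2 tip 11.0 q6 1.43
```

```bash
python3 -m inch '[[-10,-25,0,0,0,0,0],[-134,-328,0,0,0,0,0],[-134,-328,0,0,0,0,0],[-134,-328,0,0,0,0,0],[-134,-328,0,0,0,0,0],[-134,-328,0,0,0,0,0],[-134,-328,0,0,0,0,0],[-134,-328,0,0,0,0,0],[-134,-328,0,0,0,0,0],[-134,-328,0,0,0,0,0],[-134,-328,0,0,0,0,0],[-134,-328,0,0,0,0,0]]';python3 - <<'E'
from h import *
togo(470,150,247,-18.1)
tp=read_camera("top");sc=read_camera("scene");cv2.imwrite("pics/tp7.png",tp);cv2.imwrite("pics/sc7.png",sc)
a=cv2.resize(tp[115:195,335:400],None,fx=6,fy=6,interpolation=cv2.INTER_CUBIC)
b=cv2.resize(sc[185:265,205:275],None,fx=6,fy=6,interpolation=cv2.INTER_CUBIC)
cv2.imwrite("pics/c9.png",np.hstack([a,b]))
w=(proj("top",[618.5,-243.5,82])[::-1]+.5-[335,115])*6;h=(proj("top",[497,-202.5,96])[::-1]+.5-[335,115])*6;print("exp tip",w,"hub",h)
E
```

```text
time_s: 19.63
eef_pos: [468.8, 150.4, 247.2]
orientation: [0.0, 0.988, -0.156, 0.0]
force: [0.5, -0.6, -0.2]
opening: 85.7
gripper_force: 0.0
t 19.63 pos [468.8 150.4 247.2] yaw -17.97 tilt 0.03 shift [ 1.2 -0.   0.2] rz 0.0023 F [ 0.52 -0.58 -0.18] M [-0.006  0.076  0.058] op 85.7 tip 11.0 q6 2.13
exp tip [190.11605837 185.09729388] hub [129.31836634 370.08276413]
```

View pics/c9.png

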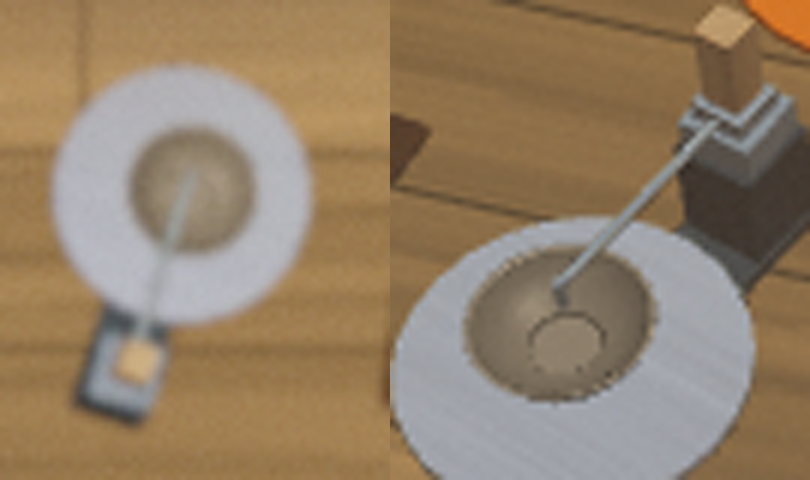

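```bash
python3 - <<'E'
from h import *
from scipy.ndimage import map_coordinates as mc
for cam,f0 in(("top","tp7"),("scene","sc7")):
    g=cv2.imread(f"pics/{f0}.png").astype(float);im=g[...,0]
    best=[];t=np.linspace(0,1,120)[:,None]
    for yaw in np.arange(-24,-11.9,.25):
        a=np.radians(yaw)
        for off in np.arange(-6,6.1,.5):
            q0,q1=[proj(cam,[496-off*np.sin(a)+r*np.cos(a),-202.6+off*np.cos(a)+r*np.sin(a),96]) for r in((88,128) if cam=="top" else (25,124))]
            q=q0+(q1-q0)*t;n=np.array([-(q1-q0)[1],(q1-q0)[0]]);n/=np.hypot(*n)
            f=lambda d:mc(im,(q+n*d).T,order=1)
            best.append((np.clip(f(0)-.5*(f(2.5)+f(-2.5)),-40,40).mean(),yaw,off))
    best.sort(reverse=True)
    for v,y,o in best[:4]:
        a=np.radians(y);print(cam,round(v,1),y,o,"tip",np.round([496-o*np.sin(a)+130*np.cos(a),-202.6+o*np.cos(a)+130*np.sin(a)],1))
E
```

```text
top 31.9 -17.75 0.5 tip [ 620.  -241.8]
top 31.9 -18.0 1.0 tip [ 619.9 -241.8]
top 31.9 -17.5 0.0 tip [ 620.  -241.7]
top 31.9 -18.25 1.5 tip [ 619.9 -241.9]
scene 31.0 -17.5 -3.0 tip [ 619.1 -244.6]
scene 31.0 -17.75 -2.5 tip [ 619.  -244.6]
scene 31.0 -18.0 -2.0 tip [ 619.  -244.7]
scene 31.0 -17.25 -3.5 tip [ 619.1 -244.5]
```

```bash
python3 -c "
from bench import job_done
print(job_done())"
```

```text
the job is handed in; nothing more can be done
None
```

The gauge sits fully home in the steel stand's hub, its pointer within about 2 mm of the wheel's centre by both cameras; it was released and handed in at about 20 s, and contact force while seating stayed near 10 N.

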